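Load a heated stage insert for live-cell imaging

ROBOT

A 6-joint arm with a two-finger parallel gripper is mounted at the origin on the work surface. World frame = base frame: x ahead of the robot, y to its left, z up, the work surface at z = 0. Lengths are in mm, angles in degrees, forces in N, time in s.
With the tool pointing down it reaches from about 300 to 850 mm from the base axis. Payload 4.2 kg.
Tool frame: the origin (TCP) lies midway between the tips of the shut fingers; the grasp point (between the pads) lies 19 mm behind it (env.grip_point_offset is the distance from the TCP to the grasp point, in mm); z points along the fingers, x is the direction in which the jaws open and shut, and the axes are right-handed (so a half turn about z gives the same grasp; the last joint's range is limited). The gripper opens to 91 mm and grips with 3 to 60 N. Pads are 32 mm wide; open, the fingers measure 118 mm over their backs; the gripper's body (76 mm by 178 mm) begins 60 mm behind the grasp point.
Start: joints at [-74.255, 18.312, 89.639, -0, 72.044, -1.146], TCP at [167.068, -550.21, 213.976] pointing down, gripper open.
Joint ranges: [-177.97, 177.97], [-48.28, 115.42], [12.27, 149.76], [-77.06, 257.06], [2.81, 150.46], [-146.56, 146.56]. Speed limits (degrees/s): [147.25, 147.25, 180, 180, 180, 180].

INTERFACE

Orientations are given as [roll, pitch, yaw] about the fixed x, y, z axes, in that order (R = Rz(yaw) Ry(pitch) Rx(roll)).
In Python, from workcell import env gives the robot as it stands.
- The arm moves only by the shell command python3 -m pendant 'ROWS' [FORCE]. ROWS is JSON, a list of rows, each an object with "xyz": the shift along the tool's x, y, z in m, a list of three; "roll": the turn about the tool's z in degrees; "jaw": the closure, from 0 (fully open) to 1 (shut). A call has exactly 8 rows; each row is the pose to reach, as a shift and turn from the pose commanded when the call began, along the tool's axes at that moment; what a row does not reach only later rows make up. A row lasts 1/8 s, in which the tool goes at most 62.5 mm and 10.7 degrees, less where a joint would pass 70% of its speed; a pose out of reach is approached as far as the arm can. A call with a gripper value outside its range is refused whole. The fingers move at their own pace and stop on an object; FORCE is the grip in N (left out, the last holds). Time passes only in rows, so rows that repeat a pose let the fingers close, or fill a call up. It gives the time, the measured TCP pose, the force and the opening at its end, in the units of the state.
- env.state(): the state, without advancing time (a new reading comes with each control period).
- env.grab_frame(name): name is "side" or "top"; returns (picture, depth): 400x640x3 uint8, blue, green, red; 400x640 float32, mm along the optical axis (not along the pixel's ray), 0 where there is no reading.
- env.camera_params(name): a dict with "camera_matrix" (3x3 intrinsics, pixels), "cam_to_world" (4x4, takes a point from camera to world coordinates). Camera axes: x right, y up, looking along -z (the intrinsics and any distortion apply to the point x, -y, -z); pixel columns grow to the right and rows downward; lengths in mm; the calibration is good to about 2 mm. A picture is of the moment at which its call begins. camera_params takes no time and is no camera call.
- env.job_done(): hands the job in, once; it reports no verdict.
The state is a dict: "time_s": time; "qpos": joint angles; "qvel": joint speeds; "effort": joint torques, N m; "ee_pos": TCP position; "ee_rot": TCP orientation; "force": force on the tool from outside, world axes, zero at the start; "torque": the same for the moment, N m; "gripper_width": finger opening in mm.
Only numpy, scipy, OpenCV 4.12 (cv2) and the standard library are available. Lean on these libraries where they do the work, as an engineer would, in place of code of your own. Each camera call takes 0.05 s, during which the arm holds its last target. There are 200 camera calls.

TASK

Get the heated stage insert ready to image the green-marked dish: lay the blue adapter ring in the insert's round opening, set the green dish in the adapter, lay the steel weight ring over the dish's lid, and last of all put the grey glass-topped cover over the lot so that it stands flat on the insert. Build it up in the insert piece by piece in that order, lowering each piece fully home without dropping it and keeping the dish level, and leave the other dishes, the silver adapter and the black caps where they lie.

Things in the scene. Friction and masses are not known exactly. Their poses are not given: they have to be found in the camera images.
- insert: Heated stage insert: dark plate 160 x 110 x 18 mm on the bench (fixed, left or right, yaw varies), black connector at its +x end. Central round recess in the top, 65 mm across, 4 mm deep, grey and black floor. Origin: centre of the underside, below the recess's centre; x along the 160 mm side, z up. Recess floor 14 mm, plate top 18 mm above the origin.
- adapter_blue: Blue adapter ring: disc 60 mm across, 14 mm thick, foot bevelled to 56 mm, 75 g. In its top a well 41 mm across, 4 mm deep (floor 10 mm above the underside), round a 26 mm black bore. Home in the insert it rests on the recess floor, its upper 10 mm above the plate. Origin: centre of the underside, z up. Grip across the outside.
- dish_green: 35 mm culture dish, lid on, one solid piece 14 mm tall, 22 g: foot 35 mm across (bevelled to 32 at the bottom) from 0 to 5 mm up, white lid 39 mm across from 5 to 14 mm up, green sticker on the lid and green band round it. Origin: centre of the underside, z up. The dish to image. It stands on the adapter's well floor, its lid 1 mm clear of the adapter's top. Grip across the lid.
- weight: Steel weight ring to hold the dish down: 50 mm across, 12 mm tall, 26 mm hole, 120 g. A rebate 45 mm wide and 4 mm deep in its underside (it lies rebate down) drops over the dish's lid; its underside is then 10 mm above the dish's underside. Origin: centre of the underside, z up.
- cover: Grey cover, a bell open below: skirt 78 mm across outside, 70 mm inside, 36 mm tall, 32 mm inside height, 9 mm brass nipple on its +x side; on top a ribbed neck 44 mm across from 36 to 50 mm up round a sunk glass window. Grip it by the neck. 110 g. It stands on the insert's top, over the other pieces. Origin: centre of the open underside, z up.
- dish_yellow: 35 mm culture dish, lid on, one solid piece 14 mm tall, 22 g: foot 35 mm across (bevelled to 32 at the bottom) from 0 to 5 mm up, white lid 39 mm across from 5 to 14 mm up, yellow sticker on the lid and yellow band round it. Origin: centre of the underside, z up. Not wanted.
- dish_red: 35 mm culture dish, lid on, one solid piece 14 mm tall, 22 g: foot 35 mm across (bevelled to 32 at the bottom) from 0 to 5 mm up, white lid 39 mm across from 5 to 14 mm up, red sticker on the lid and red band round it. Origin: centre of the underside, z up. Not wanted.
- adapter_silver: Silver adapter ring for larger dishes: 60 mm across, 14 mm thick, with a 51 mm well, 4 mm deep, and a 42 mm black bore. Not wanted. Origin: centre of the underside.
- cap_tall: Black plastic dust cap, 38 mm across, 26 mm tall. Not wanted. Origin: centre of the underside.
- cap_low: Black plastic dust cap, 38 mm across, 18 mm tall. Not wanted. Origin: centre of the underside.
Not all that is in view belongs to the job. What is shaped like the cover but orange is not meant.

How it is judged:
By the outcome, as a careful person would: the job done as asked, in the order asked, and still so for the second after the job is handed in, with the robot touching nothing.
It also fails if it takes over 102 s, if anything falls off the work surface, if the arm or the gripper's body presses on something with over 40 N, if the wrist force passes 120 N, or if a joint passes its speed limit or range.

## Working session

There is one attempt and no reset: what is moved stays moved. The work goes in short steps, Python scripts to look and compute and a shell command to move; the robot and the scene stay as the last step left them, time stands still between calls to the robot, and variables do not carry over. Pictures are saved under pics/ and viewed, about 12 in all and at most 16, crops included, and the job is handed in when it is done.

```bash
ls; mkdir -p pics; cat > h.py <<'E'
import numpy as np,cv2
from workcell import env
def cam(n):
    p=env.camera_params(n);return np.array(p["camera_matrix"]),np.array(p["cam_to_world"]),p
def ray(n,u,v,z):
    K,T,p=cam(n);d=T[:3,:3]@np.array([(u-K[0,2])/K[0,0],-(v-K[1,2])/K[1,1],-1]);o=T[:3,3]
    return o+d*(z-o[2])/d[2]
def cloud(n,D):
    K,T,p=cam(n);v,u=np.mgrid[:D.shape[0],:D.shape[1]]
    c=np.stack([(u-K[0,2])/K[0,0]*D,-(v-K[1,2])/K[1,1]*D,-D],-1)
    return c@T[:3,:3].T+T[:3,3]
E
python3 - <<'E'
from h import *
for n in("top","side"):
    I,D=env.grab_frame(n);cv2.imwrite(f"pics/{n}0.png",I);np.save(f"pics/{n}0.npy",D);print(n,cam(n))
print(env.state())
E
```

```text
pics
top (array([[378.61784045,   0.        , 324.0017699 ],
       [  0.        , 378.61784045, 202.53371117],
       [  0.        ,   0.        ,   1.        ]]), array([[-1.91560146e-02,  9.82363335e-01, -1.85998188e-01,
         4.42343094e+02],
       [-9.98971665e-01, -1.11596305e-02,  4.39439980e-02,
         1.25196170e+01],
       [ 4.10933014e-02,  1.86648711e-01,  9.81566910e-01,
         7.93125848e+02],
       [ 0.00000000e+00,  0.00000000e+00,  0.00000000e+00,
         1.00000000e+00]]), {'camera_matrix': array([[378.61784045,   0.        , 324.0017699 ],
       [  0.        , 378.61784045, 202.53371117],
       [  0.        ,   0.        ,   1.        ]]), 'cam_to_world': array([[-1.91560146e-02,  9.82363335e-01, -1.85998188e-01,
         4.42343094e+02],
       [-9.98971665e-01, -1.11596305e-02,  4.39439980e-02,
         1.25196170e+01],
       [ 4.10933014e-02,  1.86648711e-01,  9.81566910e-01,
         7.93125848e+02],
       [ 0.00000000e+00,  0.00000000e+00,  0.00000000e+00,
         1.00000000e+00]])})
side (array([[454.93774511,   0.        , 323.87087498],
    
[... 927 characters left out ...]
  0.00000000e+00,
         1.00000000e+00]])})
{'time_s': 0.1, 'qpos': array([-7.42543139e+01,  1.83492023e+01,  8.96983355e+01,  1.24284518e-03,
        7.20438248e+01, -1.14632340e+00]), 'qvel': array([ 0.05847428, -0.08989888, -0.06723695, -0.01693158,  0.00923541,
       -0.11214524]), 'effort': array([-8.37846474e-04, -4.13331449e+01, -2.32509148e+01,  7.29020778e-02,
        4.21626039e-02, -4.90886862e-05]), 'ee_pos': array([ 166.96093802, -549.76608557,  213.19940063]), 'ee_rot': array([-1.79996991e+02,  9.13206811e-02, -7.31083722e+01]), 'force': array([ 0.13842674, -0.3830968 , -1.3220541 ]), 'torque': array([0.00076391, 0.01706263, 0.01169295]), 'gripper_width': 90.98927689578902}
```

View pics/top0.png

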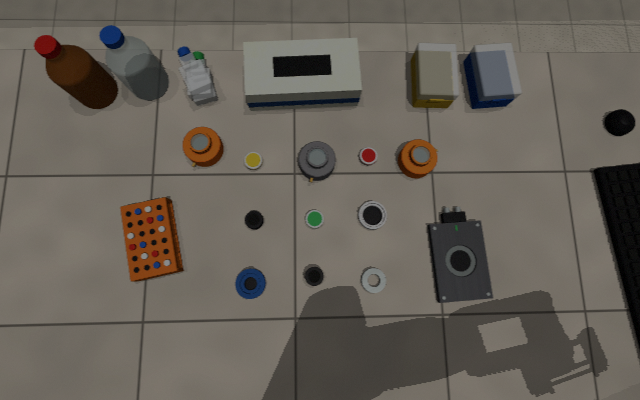

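View pics/side0.png

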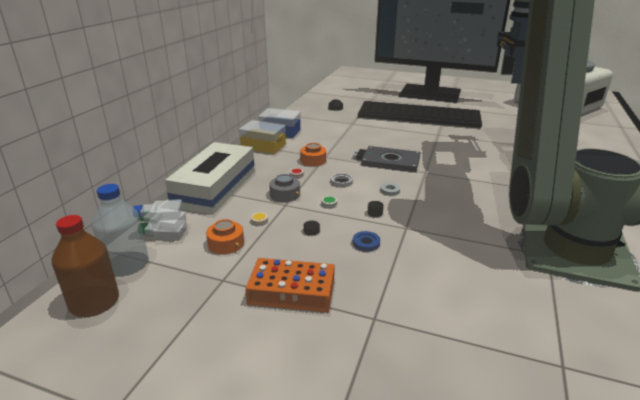

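The top view shows these candidates:
- **Blue adapter:** (250,283), the only blue ring. The silver adapter is at (372,214).
- **Green dish:** (314,218). Yellow is at (253,160) and red at (369,156).
- **Weight:** (374,280), a small bright ring. The silver adapter is larger, with a black bore.
- **Grey cover:** (317,160). The orange look-alikes are at (203,145) and (419,158).
- **Insert:** (460,261), with its connector at (453,215).

Next I'll confirm these in a crop and measure them.

```bash
python3 - <<'E'
from h import *
I=cv2.imread("pics/top0.png");D=np.load("pics/top0.npy")
cv2.imwrite("pics/crop.png",cv2.resize(I[130:310,215:500],None,fx=2.8,fy=2.8,interpolation=cv2.INTER_CUBIC))
P=cloud("top",D);S=cloud("side",np.load("pics/side0.npy"))
print("table z",np.median(P[240:260,300:320,2]))
for n,(u,v),r,z in [("blue",(250,283),20,14),("green",(314,218),14,14),("weight",(374,280),17,12),("cover",(317,159),26,50),("silver",(372,214),19,14)]:
    w=P[v-r:v+r,u-r:u+r].reshape(-1,3);zz=w[:,2]
    m=abs(zz-z)<4
    c,rad=cv2.minEnclosingCircle(w[m][:,:2].astype(np.float32))
    s=S.reshape(-1,3);q=s[(abs(s[:,2]-z)<4)&(np.hypot(*(s[:,:2]-c).T)<45)]
    c2,r2=cv2.minEnclosingCircle(q[:,:2].astype(np.float32))
    print(n,"ztop",np.percentile(zz,[50,90,98]).round(1),"n",m.sum(),"top",np.round(c,1),round(rad,1),"side",np.round(c2,1),round(r2,1))
# colour masks
H=cv2.cvtColor(I,cv2.COLOR_BGR2HSV)
for n,lo,hi,(x,y,w,h),z in [("blue",(95,100,30),(125,255,255),(230,263,42,42),14),("green",(40,80,60),(85,255,255),(298,203,32,32),14),("weight",(0,0,120),(180,60,255),(359,265,30,30),12),("silver",(0,0,130),(180,60,255),(355,197,35,35),14)]:
    m=cv2.inRange(H[y:y+h,x:x+w],lo,hi);c=np.argwhere(m)[:,::-1].astype(np.float32)
    e=cv2.fitEllipse(cv2.convexHull(c));u,v=e[0][0]+x,e[0][1]+y
    print(n,(u,v),e[1],"diam mm",np.array(e[1])*(D[int(v),int(u)]/378.6),ray("top",u,v,z).round(1))
# insert
w=P[200:310,420:505].reshape(-1,3);m=abs(w[:,2]-18)<2.5
w0=w[m];print("insert z",np.median(w0[:,2]));b=cv2.minAreaRect(w0[:,:2].astype(np.float32));print(b)
g=P[235:290,435:490].reshape(-1,3);print(np.percentile(g[:,2],[2,10,30,50,90]))
E
```

```text
table z -1.819654655720342
blue ztop [-0.5 12.5 14.1] n 386 top [427.6 128.5] 30.0 side [428.  130.3] 31.3
green ztop [-0.9 13.1 14.7] n 262 top [557.   -2.5] 19.4 side [558.    0.6] 22.1
weight ztop [-0.9 11.  12.4] n 341 top [ 428.6 -121.5] 25.1 side [ 431.2 -118.9] 27.1
cover ztop [-0.6 44.8 48.3] n 168 top [680.8  -9.2] 22.3 side [682.8  -7.3] 23.7
silver ztop [-1.1 11.3 14. ] n 179 top [ 563.4 -124.6] 30.1 side [ 566.  -122.1] 32.7
blue (249.94177627563477, 283.2520179748535) (29.341890335083008, 30.616628646850586) diam mm [59.82395299 62.42296362] [427.4 129.   14. ]
green (314.2335567474365, 218.39232730865479) (13.660116195678711, 14.295797348022461) diam mm [28.46718537 29.79192177] [556.7  -1.4  14. ]Traceback (most recent call last):
  File "<stdin>", line 18, in <module>
IndexError: index 465 is out of bounds for axis 0 with size 400
```

View pics/crop.png

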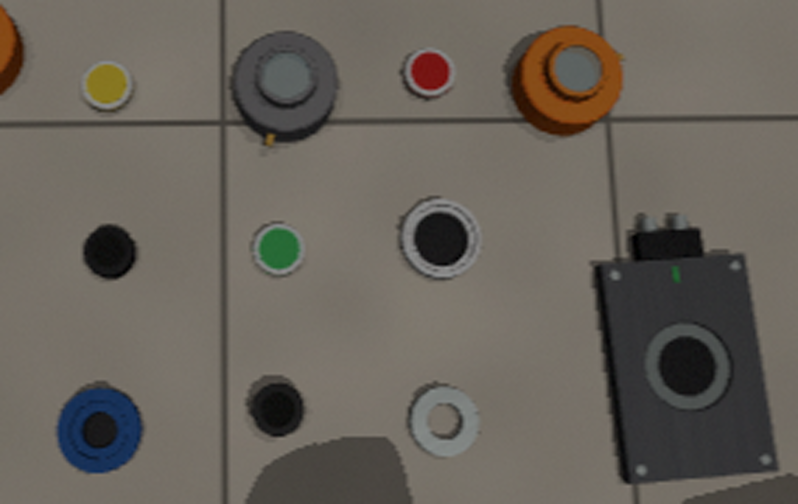

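```bash
python3 - <<'E'
from h import *
I=cv2.imread("pics/top0.png");D=np.load("pics/top0.npy");P=cloud("top",D)
w=P[200:310,420:505].reshape(-1,3);m=abs(w[:,2]-17)<3
w0=w[m];print("insert z",np.median(w0[:,2]),cv2.minAreaRect(w0[:,:2].astype(np.float32)))
x,y=440,240;g=cv2.cvtColor(I[y:y+42,x:x+42],cv2.COLOR_BGR2GRAY)
print(g[21,::1])
t,mm=cv2.threshold(g,0,255,cv2.THRESH_OTSU)
cs=max(cv2.findContours(mm,0,cv2.CHAIN_APPROX_NONE)[0],key=cv2.contourArea)
e=cv2.fitEllipse(cs);u,v=e[0][0]+x,e[0][1]+y
print(t,(u,v),e[1],np.array(e[1])*780/378.6,"z18",ray("top",u,v,18),"z14",ray("top",u,v,14))
# four screws/bolts check: plate corner average by colour
x,y=355,262;H=cv2.cvtColor(I[y:y+36,x:x+38],cv2.COLOR_BGR2GRAY)
t,mm=cv2.threshold(H,0,255,cv2.THRESH_OTSU)
cs=max(cv2.findContours(mm,0,cv2.CHAIN_APPROX_NONE)[0],key=cv2.contourArea);e=cv2.fitEllipse(cs)
print("weight",e,ray("top",e[0][0]+x,e[0][1]+y,12))
E
```

```text
insert z 16.335180949972255 ((481.42242431640625, -301.98284912109375), (192.49180603027344, 111.57028198242188), 3.476182699203491)
[51 52 51 52 52 66 79 81 81 69 38 20 22 21 19 20 21 21 22 20 21 19 22 22
 19 21 22 21 21 20 38 66 79 80 76 53 33 47 51 51 48 50]
40.0 (460.5, 260.5) (48.525245666503906, 48.525245666503906) [99.97277237 99.97277237] z18 [ 464.68783139 -300.84103015   18.        ] z14 [ 464.80314034 -302.45811283   14.        ]
weight ((18.962390899658203, 17.11344337463379), (40.5364990234375, 43.40615463256836), 109.96869659423828) [ 430.61451185 -121.15318066   12.        ]
```

```bash
python3 - <<'E'
from h import *
I=cv2.imread("pics/top0.png");D=np.load("pics/top0.npy")
x,y=440,240;g=cv2.cvtColor(I[y:y+42,x:x+42],cv2.COLOR_BGR2GRAY)
mm=cv2.inRange(g,64,255)
cs=max(cv2.findContours(mm,0,cv2.CHAIN_APPROX_NONE)[0],key=cv2.contourArea)
e=cv2.fitEllipse(cs);u,v=e[0][0]+x,e[0][1]+y
print((u,v),e[1],np.array(e[1])*792/378.6,"z18",ray("top",u,v,18).round(1),"z14",ray("top",u,v,14).round(1))
b=cv2.inRange(g,0,30);cs=max(cv2.findContours(b[8:34,8:34],0,cv2.CHAIN_APPROX_NONE)[0],key=cv2.contourArea);e=cv2.fitEllipse(cs)
print("black",e,ray("top",e[0][0]+x+8,e[0][1]+y+8,14).round(1))
x,y=355,262;g=cv2.cvtColor(I[y:y+36,x:x+38],cv2.COLOR_BGR2GRAY)
mm=cv2.inRange(g,125,255);cs=max(cv2.findContours(mm,0,cv2.CHAIN_APPROX_NONE)[0],key=cv2.contourArea);e=cv2.fitEllipse(cs)
print("weight",e,ray("top",e[0][0]+x,e[0][1]+y,12).round(1))
E
```

```text
(459.7188720703125, 260.492639541626) (28.02650260925293, 30.337858200073242) [58.62913383 63.46429925] z18 [ 464.7 -299.2   18. ] z14 [ 464.8 -300.8   14. ]
black ((11.962906837463379, 12.401932716369629), (18.269620895385742, 19.968746185302734), 155.10446166992188) [ 465.  -301.3   14. ]
weight ((18.60805892944336, 18.66765022277832), (21.525087356567383, 22.920408248901367), 144.90907287597656) [ 427.5 -120.3   12. ]
```

Everything is unambiguous in the crop, and the sizes and heights match the descriptions. I'll move toward the blue ring first, turning the tool to yaw −90 so its axes line up with the world.

```bash
python3 -m pendant '[{"xyz":[-0.026,-0.042,0.008],"roll":3,"jaw":0},{"xyz":[-0.053,-0.085,0.016],"roll":6,"jaw":0},{"xyz":[-0.08,-0.128,0.024],"roll":9,"jaw":0},{"xyz":[-0.106,-0.17,0.032],"roll":12,"jaw":0},{"xyz":[-0.132,-0.212,0.04],"roll":15,"jaw":0},{"xyz":[-0.16,-0.255,0.05],"roll":16.9,"jaw":0},{"xyz":[-0.185,-0.297,0.055],"roll":16.9,"jaw":0},{"xyz":[-0.211,-0.339,0.06],"roll":16.9,"jaw":0}]' 20
```

```text
time_s: 1.1
ee_pos: [430.9, -248.4, 153.5]
ee_rot: [180.0, 0.0, -90.0]
force: [0.6, -0.6, -0.7]
gripper_width: 91.3
```

```bash
python3 -m pendant '[{"xyz":[-0.055,0,0.01],"roll":0,"jaw":0},{"xyz":[-0.11,0,0.02],"roll":0,"jaw":0},{"xyz":[-0.165,0.001,0.03],"roll":0,"jaw":0},{"xyz":[-0.22,0.001,0.04],"roll":0,"jaw":0},{"xyz":[-0.275,0.001,0.05],"roll":0,"jaw":0},{"xyz":[-0.33,0.002,0.06],"roll":0,"jaw":0},{"xyz":[-0.379,0.0025,0.07],"roll":0,"jaw":0},{"xyz":[-0.379,0.0025,0.07],"roll":0,"jaw":0}]' 20; python3 - <<'E'
from h import *
I,D=env.grab_frame("side");cv2.imwrite("pics/s1.png",cv2.resize(I[120:320,260:500],None,fx=3,fy=3))
print(env.state()["ee_pos"])
E
```

```text
time_s: 2.1
ee_pos: [426.9, 131.6, 83.1]
ee_rot: [179.9, -0.0, -89.7]
force: [-0.3, -0.4, -0.4]
gripper_width: 91.1
[427.07359024 130.12953531  83.38062111]
```

View pics/s1.png

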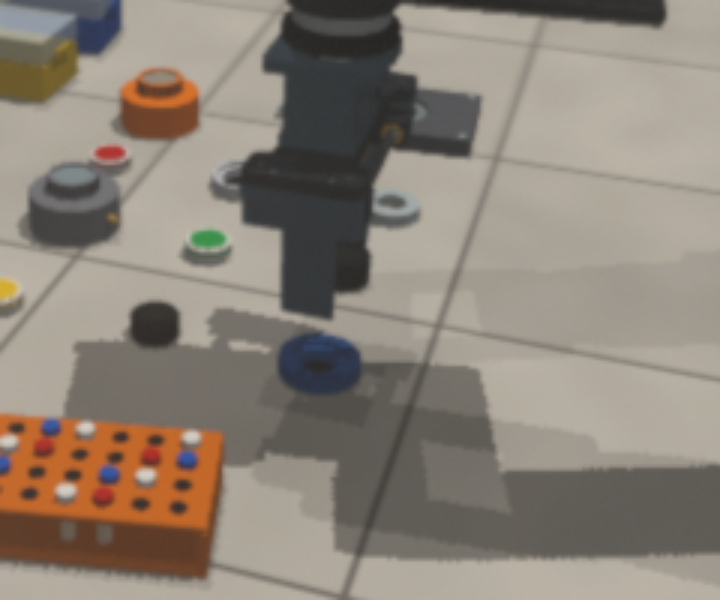

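The near finger is lined up over the blue ring, so I'm descending and gripping.

```bash
python3 -m pendant '[{"xyz":[0,0,0.03],"roll":0,"jaw":0},{"xyz":[0,0,0.055],"roll":0,"jaw":0},{"xyz":[0,0,0.07],"roll":0,"jaw":0},{"xyz":[0,0,0.0775],"roll":0,"jaw":0},{"xyz":[0,0,0.0775],"roll":0,"jaw":0},{"xyz":[0,0,0.0775],"roll":0,"jaw":1},{"xyz":[0,0,0.0775],"roll":0,"jaw":1},{"xyz":[0,0,0.0775],"roll":0,"jaw":1}]' 15;  python3 -m pendant '[{"xyz":[0,0,0],"roll":0,"jaw":1},{"xyz":[0,0,0],"roll":0,"jaw":1},{"xyz":[0,0,0],"roll":0,"jaw":1},{"xyz":[0,0,-0.01],"roll":0,"jaw":1},{"xyz":[0,0,-0.03],"roll":0,"jaw":1},{"xyz":[0,0,-0.06],"roll":0,"jaw":1},{"xyz":[0,0,-0.074],"roll":0,"jaw":1},{"xyz":[0,0,-0.074],"roll":0,"jaw":1}]' 15
```

```text
time_s: 3.15
ee_pos: [427.9, 129.3, 6.8]
ee_rot: [-180.0, 0.0, -90.0]
force: [-0.2, 0.2, 1.0]
gripper_width: 64.3
time_s: 4.15
ee_pos: [428.4, 129.4, 81.6]
ee_rot: [-179.8, 0.0, -90.0]
force: [0.4, -0.5, -0.9]
gripper_width: 59.1
```

```bash
python3 -m pendant '[{"xyz":[0.03,-0.003,0],"roll":0,"jaw":1},{"xyz":[0.09,-0.008,0],"roll":0,"jaw":1},{"xyz":[0.15,-0.013,0],"roll":0,"jaw":1},{"xyz":[0.21,-0.018,0],"roll":0,"jaw":1},{"xyz":[0.27,-0.023,0],"roll":0,"jaw":1},{"xyz":[0.33,-0.029,0],"roll":0,"jaw":1},{"xyz":[0.39,-0.034,0],"roll":0,"jaw":1},{"xyz":[0.43,-0.037,0],"roll":0,"jaw":1}]' 15;  python3 -m pendant '[{"xyz":[0,0,0],"roll":0,"jaw":1},{"xyz":[0,0,0.01],"roll":0,"jaw":1},{"xyz":[0,0,0.02],"roll":0,"jaw":1},{"xyz":[0,0,0.03],"roll":0,"jaw":1},{"xyz":[0,0,0.04],"roll":0,"jaw":1},{"xyz":[0,0,0.045],"roll":0,"jaw":1},{"xyz":[0,0,0.045],"roll":0,"jaw":1},{"xyz":[0,0,0.045],"roll":0,"jaw":1}]' 15
python3 - <<'E'
from h import *
for n in("side","top"):
    I,D=env.grab_frame(n);cv2.imwrite(f"pics/{n}2.png",I);np.save(f"pics/{n}2.npy",D)
a=cv2.imread("pics/top2.png")[190:330,390:530];b=cv2.imread("pics/side2.png")[90:230,320:460]
cv2.imwrite("pics/c2.png",np.hstack([cv2.resize(t,(400,400),interpolation=cv2.INTER_CUBIC) for t in(a,b)]))
print(env.state()["ee_pos"])
E
```

```text
time_s: 5.15
ee_pos: [464.1, -303.3, 79.4]
ee_rot: [179.9, 0.0, -90.1]
force: [0.1, 0.0, 0.1]
gripper_width: 59.7
time_s: 6.15
ee_pos: [464.9, -301.0, 35.8]
ee_rot: [-180.0, -0.0, -90.0]
force: [0.4, 0.0, -0.3]
gripper_width: 59.6
[ 464.88502188 -301.06452081   35.84577369]
```

View pics/c2.png

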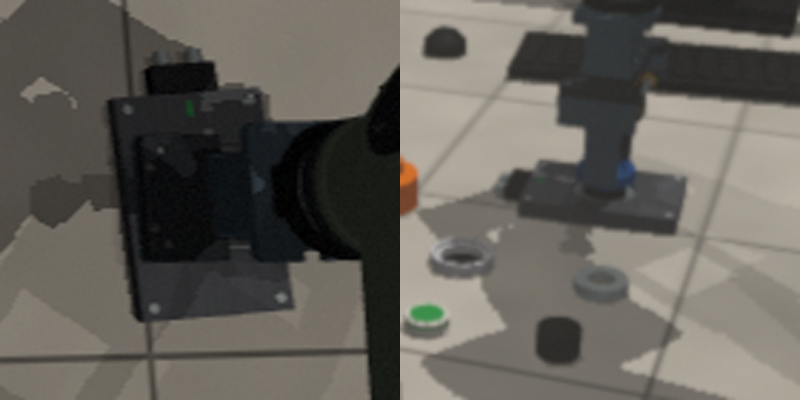

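```bash
python3 -m pendant '[{"xyz":[0,0,0.004],"roll":0,"jaw":1},{"xyz":[0,0,0.008],"roll":0,"jaw":1},{"xyz":[0,0,0.01],"roll":0,"jaw":1},{"xyz":[0,0,0.012],"roll":0,"jaw":1},{"xyz":[0,0,0.0135],"roll":0,"jaw":1},{"xyz":[0,0,0.0145],"roll":0,"jaw":1},{"xyz":[0,0,0.015],"roll":0,"jaw":1},{"xyz":[0,0,0.015],"roll":0,"jaw":1}]' 15
```

```text
time_s: 7.25
ee_pos: [464.7, -300.9, 20.7]
ee_rot: [-180.0, -0.0, -90.0]
force: [-1.4, 1.1, 1.1]
gripper_width: 59.4
```

```bash
python3 -m pendant '[{"xyz":[0,0,0.0003],"roll":0,"jaw":1},{"xyz":[0,0,0.0003],"roll":0,"jaw":0.5},{"xyz":[0,0,0.0003],"roll":0,"jaw":0.2},{"xyz":[0,0,0],"roll":0,"jaw":0},{"xyz":[0,0,-0.005],"roll":0,"jaw":0},{"xyz":[0,0,-0.02],"roll":0,"jaw":0},{"xyz":[0,0,-0.05],"roll":0,"jaw":0},{"xyz":[0,0,-0.0895],"roll":0,"jaw":0}]' 15
python3 -m pendant '[{"xyz":[-0.06,-0.015,0],"roll":0,"jaw":0},{"xyz":[-0.12,-0.03,0],"roll":0,"jaw":0},{"xyz":[-0.175,-0.05,0],"roll":0,"jaw":0},{"xyz":[-0.225,-0.07,0],"roll":0,"jaw":0},{"xyz":[-0.275,-0.085,0],"roll":0,"jaw":0},{"xyz":[-0.299,-0.092,0],"roll":0,"jaw":0},{"xyz":[-0.299,-0.092,0],"roll":0,"jaw":0},{"xyz":[-0.299,-0.092,0],"roll":0,"jaw":0}]' 15
python3 - <<'E'
from h import *
for n in("side","top"):
    I,D=env.grab_frame(n);cv2.imwrite(f"pics/{n}3.png",I);np.save(f"pics/{n}3.npy",D)
a=cv2.imread("pics/top3.png");D=np.load("pics/top3.npy");P=cloud("top",D)
H=cv2.cvtColor(a,cv2.COLOR_BGR2HSV);x,y=435,235;m=cv2.inRange(H[y:y+52,x:x+52],(95,100,30),(125,255,255));c=np.argwhere(m)[:,::-1].astype(np.float32)
e=cv2.fitEllipse(cv2.convexHull(c));u,v=e[0][0]+x,e[0][1]+y;print(len(c),(u,v),e[1],ray("top",u,v,28).round(1))
w=P[y:y+52,x:x+52][m>0];print("z pct",np.percentile(w[:,2],[5,25,50,75,95]).round(1));q=w[w[:,2]>24];print(cv2.minEnclosingCircle(q[:,:2].astype(np.float32)))
A=np.c_[q[:,:2]-q[:,:2].mean(0),np.ones(len(q))];print("tilt",np.linalg.lstsq(A,q[:,2],rcond=None)[0])
a=a[190:330,390:530];b=cv2.imread("pics/side3.png")[90:230,320:460]
cv2.imwrite("pics/c3.png",np.hstack([cv2.resize(t,(400,400),interpolation=cv2.INTER_CUBIC) for t in(a,b)]))
print(env.state()["ee_pos"])
E
```

```text
time_s: 8.25
ee_pos: [464.4, -300.6, 111.2]
ee_rot: [180.0, 0.0, -90.0]
force: [1.0, 0.2, 0.1]
gripper_width: 90.9
time_s: 9.25
ee_pos: [556.5, -2.5, 110.5]
ee_rot: [-180.0, -0.0, -90.0]
force: [-0.1, 0.1, 0.1]
gripper_width: 91.5
632 (461.04755783081055, 260.659236907959) (29.160524368286133, 31.488506317138672) [ 464.1 -297.9   28. ]
z pct [16.6 22.5 25.  26.6 28. ]
((453.6435546875, -159.00216674804688), 171.8937530517578)
tilt [-0.09983654  1.73837003 32.51698126]
[556.41937371  -2.95671507 110.25460221]
```

View pics/c3.png

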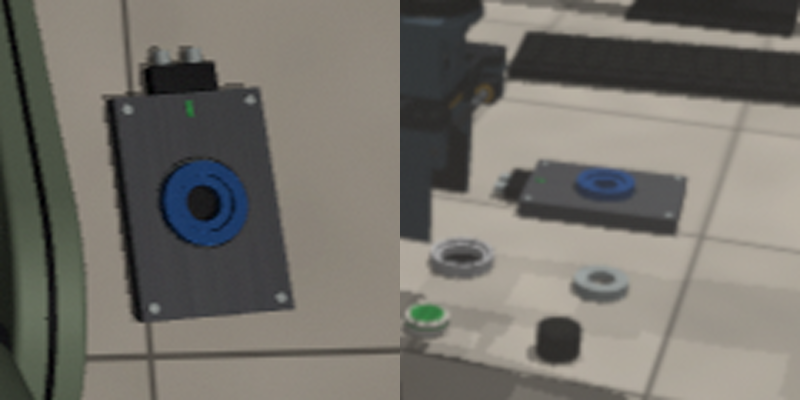

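The blue ring is seated concentrically, lying flat with a thin dark gap all round at c3 (205,203). The tool is already above the green dish, so I'm picking it up gently.

```bash
python3 - <<'E'
from h import *
P=cloud("top",np.load("pics/top3.npy"));w=P[235:290,435:490].reshape(-1,3);q=w[(w[:,2]>24.5)&(w[:,2]<32)&(np.hypot(w[:,0]-464.5,w[:,1]+300)<31)]
A=np.c_[q[:,:2]-[464.5,-300],np.ones(len(q))];print("tilt",len(q),np.linalg.lstsq(A,q[:,2],rcond=None)[0],cv2.minEnclosingCircle(q[:,:2].astype(np.float32)))
E
python3 -m pendant '[{"xyz":[0,0,0.04],"roll":0,"jaw":0},{"xyz":[0,0,0.075],"roll":0,"jaw":0},{"xyz":[0,0,0.095],"roll":0,"jaw":0},{"xyz":[0,0,0.1035],"roll":0,"jaw":0},{"xyz":[0,0,0.1035],"roll":0,"jaw":0},{"xyz":[0,0,0.1035],"roll":0,"jaw":0.5},{"xyz":[0,0,0.1035],"roll":0,"jaw":1},{"xyz":[0,0,0.1035],"roll":0,"jaw":1}]' 10
python3 -m pendant '[{"xyz":[0,0,0],"roll":0,"jaw":1},{"xyz":[0,0,0],"roll":0,"jaw":1},{"xyz":[0,0,0],"roll":0,"jaw":1},{"xyz":[0,0,0],"roll":0,"jaw":1},{"xyz":[0,0,-0.01],"roll":0,"jaw":1},{"xyz":[0,0,-0.03],"roll":0,"jaw":1},{"xyz":[0,0,-0.06],"roll":0,"jaw":1},{"xyz":[0,0,-0.0735],"roll":0,"jaw":1}]' 10
```

```text
tilt 350 [-3.53114970e-03 -4.80590606e-04  2.64742630e+01] ((464.50994873046875, -300.68603515625), 30.11846160888672)
time_s: 10.35
ee_pos: [557.0, -1.8, 7.0]
ee_rot: [-179.9, -0.0, -90.0]
force: [-0.6, 0.0, -0.6]
gripper_width: 64.0
time_s: 11.35
ee_pos: [557.7, -1.9, 82.0]
ee_rot: [-179.8, -0.0, -90.0]
force: [0.4, -0.2, -0.3]
gripper_width: 37.9
```

```bash
python3 -m pendant '[{"xyz":[0.025,0.008,0],"roll":0,"jaw":1},{"xyz":[0.07,0.022,0],"roll":0,"jaw":1},{"xyz":[0.12,0.037,0],"roll":0,"jaw":1},{"xyz":[0.17,0.052,0],"roll":0,"jaw":1},{"xyz":[0.22,0.068,0],"roll":0,"jaw":1},{"xyz":[0.265,0.081,0],"roll":0,"jaw":1},{"xyz":[0.299,0.092,0],"roll":0,"jaw":1},{"xyz":[0.299,0.092,0],"roll":0,"jaw":1}]' 10;  python3 -m pendant '[{"xyz":[0,0,0],"roll":0,"jaw":1},{"xyz":[0,0,0.01],"roll":0,"jaw":1},{"xyz":[0,0,0.02],"roll":0,"jaw":1},{"xyz":[0,0,0.03],"roll":0,"jaw":1},{"xyz":[0,0,0.035],"roll":0,"jaw":1},{"xyz":[0,0,0.035],"roll":0,"jaw":1},{"xyz":[0,0,0.035],"roll":0,"jaw":1},{"xyz":[0,0,0.035],"roll":0,"jaw":1}]' 10
python3 - <<'E'
from h import *
I,D=env.grab_frame("side")
cv2.imwrite("pics/c4.png",cv2.resize(I[110:200,340:460],None,fx=6,fy=6,interpolation=cv2.INTER_CUBIC))
print(env.state()["ee_pos"],env.state()["ee_rot"])
E
```

```text
time_s: 12.35
ee_pos: [463.8, -302.9, 79.8]
ee_rot: [180.0, -0.0, -90.2]
force: [0.6, 1.6, -0.2]
gripper_width: 37.5
time_s: 13.35
ee_pos: [464.9, -301.1, 45.3]
ee_rot: [-180.0, -0.0, -90.0]
force: [-0.5, -0.4, -0.3]
gripper_width: 37.7
[ 464.80953564 -301.01439609   45.29038897] [-1.79963951e+02 -2.72561620e-02 -9.00167421e+01]
```

View pics/c4.png

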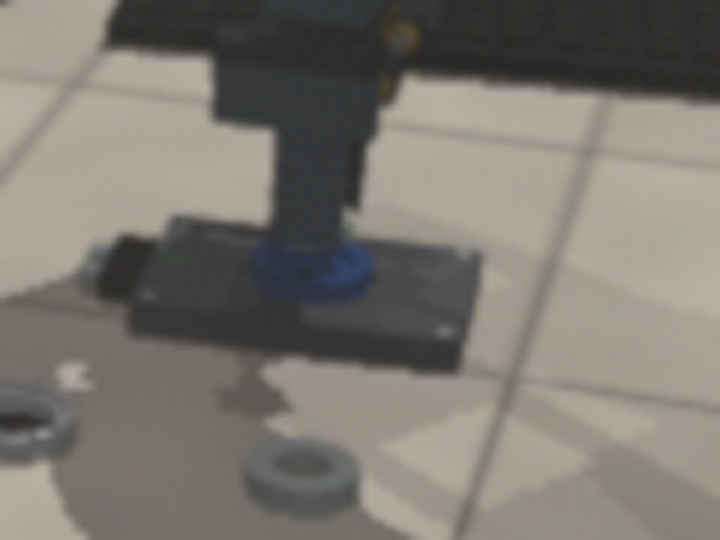

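The near finger hides the dish, so I'll rely on the numbers and lower to contact.

```bash
python3 -m pendant '[{"xyz":[0,0,0.004],"roll":0,"jaw":1},{"xyz":[0,0,0.008],"roll":0,"jaw":1},{"xyz":[0,0,0.0105],"roll":0,"jaw":1},{"xyz":[0,0,0.012],"roll":0,"jaw":1},{"xyz":[0,0,0.0132],"roll":0,"jaw":1},{"xyz":[0,0,0.014],"roll":0,"jaw":1},{"xyz":[0,0,0.0145],"roll":0,"jaw":1},{"xyz":[0,0,0.0145],"roll":0,"jaw":1}]' 10
```

```text
time_s: 14.4
ee_pos: [464.7, -300.9, 30.5]
ee_rot: [-180.0, -0.0, -90.0]
force: [-0.1, 0.7, -0.5]
gripper_width: 37.7
```

```bash
python3 -m pendant '[{"xyz":[0,0,0.0003],"roll":0,"jaw":1},{"xyz":[0,0,0.0004],"roll":0,"jaw":1},{"xyz":[0,0,0.0005],"roll":0,"jaw":1},{"xyz":[0,0,0.0006],"roll":0,"jaw":1},{"xyz":[0,0,0.0006],"roll":0,"jaw":1},{"xyz":[0,0,0.0006],"roll":0,"jaw":1},{"xyz":[0,0,0.0006],"roll":0,"jaw":1},{"xyz":[0,0,0.0006],"roll":0,"jaw":1}]' 10; python3 -c "
from h import *
print(env.state()['force'],env.state()['ee_pos'])"
```

```text
time_s: 15.4
ee_pos: [464.7, -300.9, 30.4]
ee_rot: [-180.0, -0.0, -90.0]
force: [-1.8, 0.8, 6.5]
gripper_width: 37.5
[-1.82777102  0.79151525  6.47739549] [ 464.70155694 -300.85864082   30.38574868]
```

```bash
python3 -m pendant '[{"xyz":[0,0,-0.0005],"roll":0,"jaw":1},{"xyz":[0,0,-0.0005],"roll":0,"jaw":0.5},{"xyz":[0,0,-0.0005],"roll":0,"jaw":0.2},{"xyz":[0,0,-0.0005],"roll":0,"jaw":0.1},{"xyz":[0,0,-0.005],"roll":0,"jaw":0},{"xyz":[0,0,-0.02],"roll":0,"jaw":0},{"xyz":[0,0,-0.05],"roll":0,"jaw":0},{"xyz":[0,0,-0.08],"roll":0,"jaw":0}]' 10
python3 -m pendant '[{"xyz":[-0.04,0.008,0],"roll":0,"jaw":0},{"xyz":[-0.09,0.018,0],"roll":0,"jaw":0},{"xyz":[-0.14,0.028,0],"roll":0,"jaw":0},{"xyz":[-0.1795,0.0365,0],"roll":0,"jaw":0},{"xyz":[-0.1795,0.0365,0],"roll":0,"jaw":0},{"xyz":[-0.1795,0.0365,0],"roll":0,"jaw":0},{"xyz":[-0.1795,0.0365,0],"roll":0,"jaw":0},{"xyz":[-0.1795,0.0365,0],"roll":0,"jaw":0}]' 10
python3 - <<'E'
from h import *
for n in("side","top"):
    I,D=env.grab_frame(n);cv2.imwrite(f"pics/{n}5.png",I);np.save(f"pics/{n}5.npy",D)
P=cloud("side",np.load("pics/side5.npy")).reshape(-1,3)
P0=cloud("side",np.load("pics/side3.npy")).reshape(-1,3)
q=P0[(P0[:,2]>24)&(P0[:,2]<32)&(np.hypot(P0[:,0]-466,P0[:,1]+298)<38)];print("blue side (before)",len(q),cv2.minEnclosingCircle(q[:,:2].astype(np.float32)))
q=P[(P[:,2]>34)&(P[:,2]<43)&(np.hypot(P[:,0]-466,P[:,1]+298)<30)];print("dish side",len(q),cv2.minEnclosingCircle(q[:,:2].astype(np.float32)),np.median(q[:,2]))
A=np.c_[q[:,:2]-q[:,:2].mean(0),np.ones(len(q))];print("tilt",np.linalg.lstsq(A,q[:,2],rcond=None)[0])
a=cv2.imread("pics/top5.png")[210:310,390:490];b=cv2.imread("pics/side5.png")[120:220,340:440]
cv2.imwrite("pics/c5.png",np.hstack([cv2.resize(t,(400,400),interpolation=cv2.INTER_CUBIC) for t in(a,b)]))
print(env.state()["ee_pos"])
E
```

```text
time_s: 16.4
ee_pos: [464.8, -300.9, 111.7]
ee_rot: [-180.0, -0.0, -90.0]
force: [1.0, -0.0, -0.7]
gripper_width: 90.8
time_s: 17.4
ee_pos: [428.4, -122.2, 109.8]
ee_rot: [-180.0, -0.0, -90.1]
force: [0.2, -0.8, -1.2]
gripper_width: 90.9
blue side (before) 118 ((464.9428405761719, -299.8271789550781), 32.380184173583984)
dish side 0 ((0.0, 0.0), 0.0) nan
tilt [0. 0. 0.]
[ 428.22828745 -121.88013421  109.72314445]
  return _methods._mean(a, axis=axis, dtype=dtype,
  ret = ret.dtype.type(ret / rcount)
<stdin>:8: RuntimeWarning: Mean of empty slice.
  ret = um.true_divide(
```

View pics/c5.png

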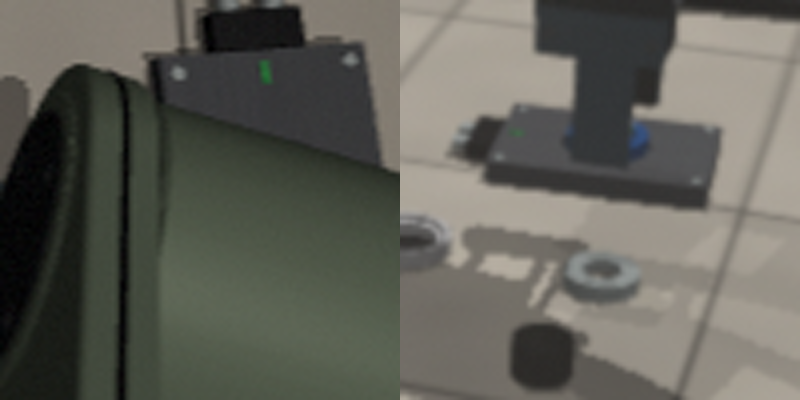

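The gripper and arm hide the insert in both views. I'll pick up the weight, hold it aside, and check the dish before placing it.

```bash
python3 -m pendant '[{"xyz":[0,0,0.04],"roll":0,"jaw":0},{"xyz":[0,0,0.075],"roll":0,"jaw":0},{"xyz":[0,0,0.095],"roll":0,"jaw":0},{"xyz":[0,0,0.105],"roll":0,"jaw":0},{"xyz":[0,0,0.105],"roll":0,"jaw":0},{"xyz":[0,0,0.105],"roll":0,"jaw":0.5},{"xyz":[0,0,0.105],"roll":0,"jaw":1},{"xyz":[0,0,0.105],"roll":0,"jaw":1}]' 20
python3 -m pendant '[{"xyz":[0,0,0],"roll":0,"jaw":1},{"xyz":[0,0,0],"roll":0,"jaw":1},{"xyz":[0,0,0],"roll":0,"jaw":1},{"xyz":[0,0,-0.01],"roll":0,"jaw":1},{"xyz":[0,0,-0.03],"roll":0,"jaw":1},{"xyz":[0,0,-0.06],"roll":0,"jaw":1},{"xyz":[0,0,-0.085],"roll":0,"jaw":1},{"xyz":[0,0,-0.085],"roll":0,"jaw":1}]' 20
python3 -m pendant '[{"xyz":[0,-0.03,0],"roll":0,"jaw":1},{"xyz":[0,-0.07,0],"roll":0,"jaw":1},{"xyz":[0,-0.11,0],"roll":0,"jaw":1},{"xyz":[0,-0.14,0],"roll":0,"jaw":1},{"xyz":[0,-0.14,0],"roll":0,"jaw":1},{"xyz":[0,-0.14,0],"roll":0,"jaw":1},{"xyz":[0,-0.14,0],"roll":0,"jaw":1},{"xyz":[0,-0.14,0],"roll":0,"jaw":1}]' 20
python3 - <<'E'
from h import *
for n in("side","top"):
    I,D=env.grab_frame(n);cv2.imwrite(f"pics/{n}6.png",I);np.save(f"pics/{n}6.npy",D)
for n in("side","top"):
  P=cloud(n,np.load(f"pics/{n}6.npy")).reshape(-1,3)
  q=P[(P[:,2]>33)&(P[:,2]<43)&(np.hypot(P[:,0]-466,P[:,1]+300)<28)]
  if len(q)<9:print(n,len(q));continue
  A=np.c_[q[:,:2]-q[:,:2].mean(0),np.ones(len(q))];print(n,len(q),cv2.minEnclosingCircle(q[:,:2].astype(np.float32)),"tilt",np.linalg.lstsq(A,q[:,2],rcond=None)[0])
a=cv2.imread("pics/top6.png")[210:310,400:500];b=cv2.imread("pics/side6.png")[100:200,330:430]
cv2.imwrite("pics/c6.png",np.hstack([cv2.resize(t,(400,400),interpolation=cv2.INTER_CUBIC) for t in(a,b)]))
print(env.state()["ee_pos"])
E
```

```text
time_s: 18.5
ee_pos: [428.5, -121.4, 5.4]
ee_rot: [-179.9, -0.0, -90.0]
force: [0.0, 0.2, 0.5]
gripper_width: 63.8
time_s: 19.5
ee_pos: [429.5, -121.7, 91.6]
ee_rot: [-179.7, -0.1, -90.0]
force: [0.2, 0.3, -0.9]
gripper_width: 49.8
time_s: 20.5
ee_pos: [567.4, -121.4, 89.9]
ee_rot: [180.0, -0.0, -90.0]
force: [0.5, 0.1, -1.0]
gripper_width: 49.6
side 72 ((466.0928039550781, -296.82855224609375), 20.70452880859375) tilt [-5.90738157e-03 -3.68823579e-02  3.67242964e+01]
top 0
[ 567.77835687 -121.41721399   90.0735825 ]
```

View pics/c6.png

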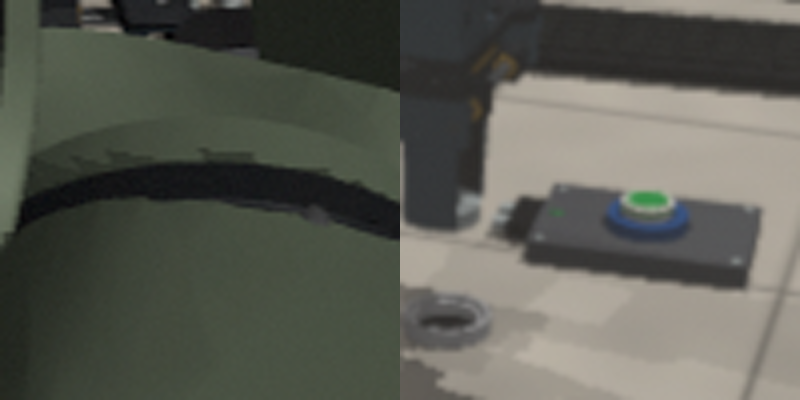

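The green dish sits level in the adapter (side crop 648,205) and its top is at the right height. Next is the weight.

```bash
python3 -m pendant '[{"xyz":[0.02,0.012,0],"roll":0,"jaw":1},{"xyz":[0.06,0.035,0],"roll":0,"jaw":1},{"xyz":[0.1,0.058,0],"roll":0,"jaw":1},{"xyz":[0.14,0.081,0],"roll":0,"jaw":1},{"xyz":[0.17,0.098,0],"roll":0,"jaw":1},{"xyz":[0.1796,0.1034,0],"roll":0,"jaw":1},{"xyz":[0.1796,0.1034,0],"roll":0,"jaw":1},{"xyz":[0.1796,0.1034,0],"roll":0,"jaw":1}]' 20
python3 -m pendant '[{"xyz":[0,0,0.01],"roll":0,"jaw":1},{"xyz":[0,0,0.02],"roll":0,"jaw":1},{"xyz":[0,0,0.03],"roll":0,"jaw":1},{"xyz":[0,0,0.038],"roll":0,"jaw":1},{"xyz":[0,0,0.041],"roll":0,"jaw":1},{"xyz":[0,0,0.043],"roll":0,"jaw":1},{"xyz":[0,0,0.045],"roll":0,"jaw":1},{"xyz":[0,0,0.045],"roll":0,"jaw":1}]' 20
```

```text
time_s: 21.6
ee_pos: [465.3, -300.0, 89.9]
ee_rot: [-180.0, 0.0, -90.0]
force: [0.2, 0.5, -0.5]
gripper_width: 50.0
time_s: 22.6
ee_pos: [464.8, -301.0, 44.9]
ee_rot: [-180.0, -0.0, -90.0]
force: [-0.7, -0.0, -1.5]
gripper_width: 49.3
```

```bash
python3 -m pendant '[{"xyz":[0,0,0.001],"roll":0,"jaw":1},{"xyz":[0,0,0.002],"roll":0,"jaw":1},{"xyz":[0,0,0.003],"roll":0,"jaw":1},{"xyz":[0,0,0.004],"roll":0,"jaw":1},{"xyz":[0,0,0.005],"roll":0,"jaw":1},{"xyz":[0,0,0.0056],"roll":0,"jaw":1},{"xyz":[0,0,0.006],"roll":0,"jaw":1},{"xyz":[0,0,0.0062],"roll":0,"jaw":1}]' 20
python3 -m pendant '[{"xyz":[0,0,0],"roll":0,"jaw":1},{"xyz":[0,0,0],"roll":0,"jaw":1},{"xyz":[0,0,0],"roll":0,"jaw":1},{"xyz":[0,0,0],"roll":0,"jaw":1},{"xyz":[0,0,0],"roll":0,"jaw":1},{"xyz":[0,0,0],"roll":0,"jaw":1},{"xyz":[0,0,0],"roll":0,"jaw":1},{"xyz":[0,0,0],"roll":0,"jaw":1}]' 20
```

```text
time_s: 23.6
ee_pos: [464.7, -300.9, 39.0]
ee_rot: [-180.0, -0.0, -90.0]
force: [-1.6, 1.9, 3.1]
gripper_width: 49.4
time_s: 24.6
ee_pos: [464.7, -300.9, 39.0]
ee_rot: [-180.0, -0.0, -90.0]
force: [-2.0, 0.9, 5.4]
gripper_width: 49.4
```

```bash
python3 -m pendant '[{"xyz":[0,0,-0.0003],"roll":0,"jaw":1},{"xyz":[0,0,-0.0003],"roll":0,"jaw":0.4},{"xyz":[0,0,-0.0003],"roll":0,"jaw":0.2},{"xyz":[0,0,-0.0003],"roll":0,"jaw":0.1},{"xyz":[0,0,-0.008],"roll":0,"jaw":0},{"xyz":[0,0,-0.03],"roll":0,"jaw":0},{"xyz":[0,0,-0.06],"roll":0,"jaw":0},{"xyz":[0,0,-0.09],"roll":0,"jaw":0}]' 20
python3 -m pendant '[{"xyz":[-0.04,-0.03,0],"roll":0,"jaw":0},{"xyz":[-0.085,-0.063,0],"roll":0,"jaw":0},{"xyz":[-0.13,-0.096,0],"roll":0,"jaw":0},{"xyz":[-0.175,-0.13,0],"roll":0,"jaw":0},{"xyz":[-0.22,-0.163,0],"roll":0,"jaw":0},{"xyz":[-0.265,-0.196,0],"roll":0,"jaw":0},{"xyz":[-0.292,-0.216,0],"roll":0,"jaw":0},{"xyz":[-0.292,-0.216,0],"roll":0,"jaw":0}]' 20
python3 - <<'E'
from h import *
for n in("side","top"):
    I,D=env.grab_frame(n);cv2.imwrite(f"pics/{n}7.png",I);np.save(f"pics/{n}7.npy",D)
for n in("side","top"):
  P=cloud(n,np.load(f"pics/{n}7.npy")).reshape(-1,3)
  q=P[(P[:,2]>41)&(P[:,2]<51)&(np.hypot(P[:,0]-466,P[:,1]+300)<32)]
  if len(q)<9:print(n,len(q));continue
  A=np.c_[q[:,:2]-q[:,:2].mean(0),np.ones(len(q))];print(n,len(q),cv2.minEnclosingCircle(q[:,:2].astype(np.float32)),"tilt",np.linalg.lstsq(A,q[:,2],rcond=None)[0])
a=cv2.imread("pics/top7.png")[210:310,410:510];b=cv2.imread("pics/side7.png")[100:200,330:430]
cv2.imwrite("pics/c7.png",np.hstack([cv2.resize(t,(400,400),interpolation=cv2.INTER_CUBIC) for t in(a,b)]))
print(env.state()["ee_pos"])
E
```

```text
time_s: 25.6
ee_pos: [464.8, -300.9, 130.0]
ee_rot: [-180.0, -0.0, -90.0]
force: [0.2, -0.3, 0.9]
gripper_width: 91.3
time_s: 26.6
ee_pos: [681.9, -6.7, 128.6]
ee_rot: [-180.0, 0.0, -89.8]
force: [-0.5, -0.7, -0.4]
gripper_width: 91.3
side 101 ((468.6690368652344, -297.2986755371094), 26.616531372070312) tilt [-1.57091844e-03 -2.86122489e-02  4.46438780e+01]
top 376 ((465.3640441894531, -301.1114807128906), 25.531719207763672) tilt [-3.86401423e-03 -1.11356677e-03  4.42261112e+01]
[680.32271511  -9.21264844 128.64299307]
```

View pics/c7.png

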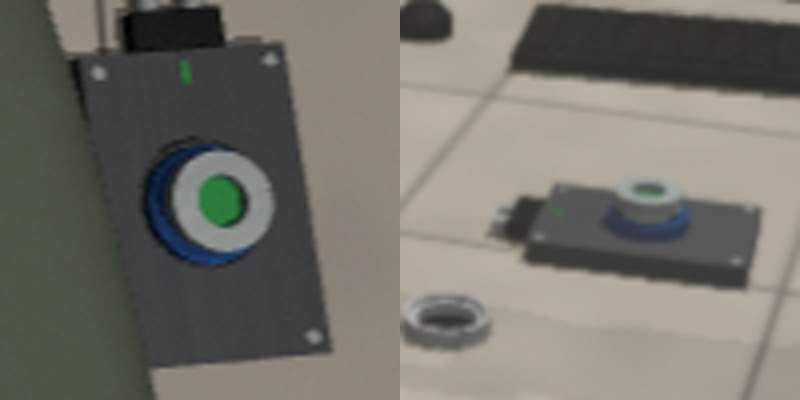

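The weight lies flat over the dish at (465.4, −301.1), with its top at 46 mm as expected. Now I'm gripping the cover's neck.

```bash
python3 -m pendant '[{"xyz":[0,0,0.035],"roll":0,"jaw":0},{"xyz":[0,0,0.065],"roll":0,"jaw":0},{"xyz":[0,0,0.082],"roll":0,"jaw":0},{"xyz":[0,0,0.0898],"roll":0,"jaw":0},{"xyz":[0,0,0.0898],"roll":0,"jaw":0},{"xyz":[0,0,0.0898],"roll":0,"jaw":0.5},{"xyz":[0,0,0.0898],"roll":0,"jaw":1},{"xyz":[0,0,0.0898],"roll":0,"jaw":1}]' 25
python3 -m pendant '[{"xyz":[0,0,0],"roll":0,"jaw":1},{"xyz":[0,0,0],"roll":0,"jaw":1},{"xyz":[0,0,0],"roll":0,"jaw":1},{"xyz":[0,0,-0.01],"roll":0,"jaw":1},{"xyz":[0,0,-0.03],"roll":0,"jaw":1},{"xyz":[0,0,-0.06],"roll":0,"jaw":1},{"xyz":[0,0,-0.08],"roll":0,"jaw":1},{"xyz":[0,0,-0.08],"roll":0,"jaw":1}]' 25
python3 -c "
from h import *
I,D=env.grab_frame('side');cv2.imwrite('pics/c8.png',cv2.resize(I[90:240,220:420],(800,600)));print(env.state()['ee_pos'],env.state()['ee_rot'])"
```

```text
time_s: 27.7
ee_pos: [681.1, -8.9, 39.4]
ee_rot: [-179.9, -0.0, -90.0]
force: [-0.4, 0.2, 0.5]
gripper_width: 64.0
time_s: 28.7
ee_pos: [682.0, -9.0, 121.2]
ee_rot: [-179.7, -0.0, -90.0]
force: [-0.5, 0.8, -1.1]
gripper_width: 43.1
[681.01078009  -8.97002793 119.57347635] [-1.79916567e+02 -1.02784306e-02 -9.00062812e+01]
```

View pics/c8.png

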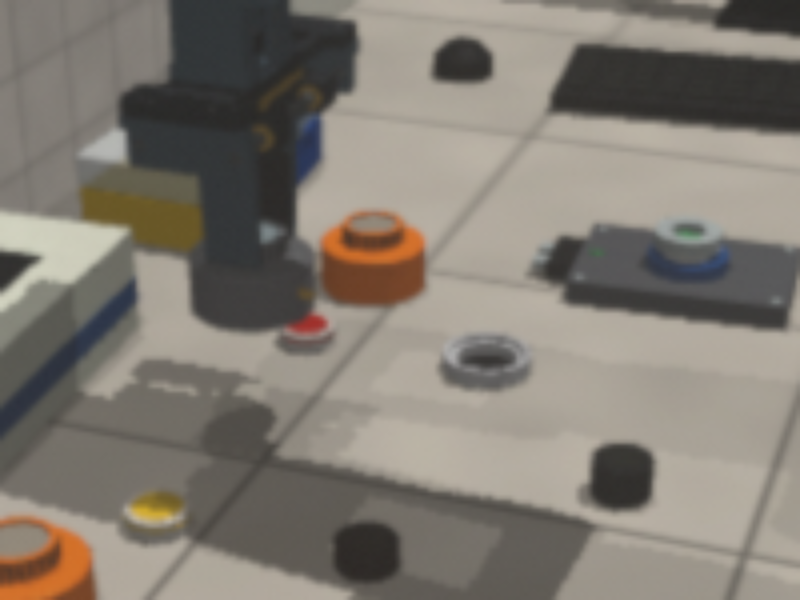

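The grey cover hangs level and is the right one: grey, with the orange one left at (372,255). Carrying it over now.

```bash
python3 -m pendant '[{"xyz":[0.03,0.022,0],"roll":0,"jaw":1},{"xyz":[0.075,0.055,0],"roll":0,"jaw":1},{"xyz":[0.12,0.089,0],"roll":0,"jaw":1},{"xyz":[0.165,0.122,0],"roll":0,"jaw":1},{"xyz":[0.21,0.155,0],"roll":0,"jaw":1},{"xyz":[0.25,0.185,0],"roll":0,"jaw":1},{"xyz":[0.28,0.207,0],"roll":0,"jaw":1},{"xyz":[0.292,0.2157,0],"roll":0,"jaw":1}]' 25
python3 -m pendant '[{"xyz":[0,0,0],"roll":0,"jaw":1},{"xyz":[0,0,0],"roll":0,"jaw":1},{"xyz":[0,0,0.005],"roll":0,"jaw":1},{"xyz":[0,0,0.012],"roll":0,"jaw":1},{"xyz":[0,0,0.02],"roll":0,"jaw":1},{"xyz":[0,0,0.025],"roll":0,"jaw":1},{"xyz":[0,0,0.025],"roll":0,"jaw":1},{"xyz":[0,0,0.025],"roll":0,"jaw":1}]' 25
python3 - <<'E'
from h import *
I,D=env.grab_frame("side")
cv2.imwrite("pics/c9.png",cv2.resize(I[90:200,330:470],None,fx=5,fy=5,interpolation=cv2.INTER_CUBIC))
print(env.state()["ee_pos"],env.state()["ee_rot"])
E
```

```text
time_s: 29.75
ee_pos: [463.2, -301.8, 117.8]
ee_rot: [179.9, 0.1, -90.1]
force: [1.2, 0.3, -0.9]
gripper_width: 43.1
time_s: 30.75
ee_pos: [465.2, -301.1, 94.0]
ee_rot: [-180.0, -0.0, -90.0]
force: [0.3, -0.5, -1.2]
gripper_width: 42.9
[ 465.24245033 -301.13535984   94.12623213] [-1.79965450e+02 -2.68935932e-02 -9.00167654e+01]
```

View pics/c9.png

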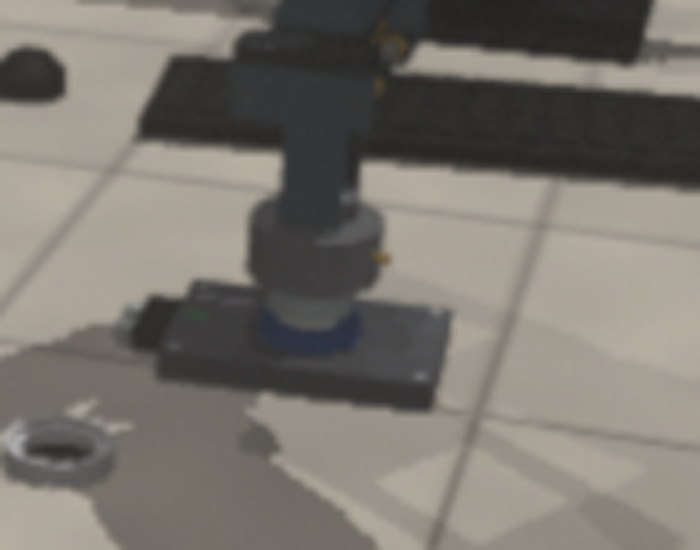

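The cover is centred over the stack. Lowering it gradually.

```bash
python3 -m pendant '[{"xyz":[0,0,0.004],"roll":0,"jaw":1},{"xyz":[0,0,0.008],"roll":0,"jaw":1},{"xyz":[0,0,0.013],"roll":0,"jaw":1},{"xyz":[0,0,0.018],"roll":0,"jaw":1},{"xyz":[0,0,0.022],"roll":0,"jaw":1},{"xyz":[0,0,0.026],"roll":0,"jaw":1},{"xyz":[0,0,0.029],"roll":0,"jaw":1},{"xyz":[0,0,0.03],"roll":0,"jaw":1}]' 25
python3 -m pendant '[{"xyz":[0,0,0.001],"roll":0,"jaw":1},{"xyz":[0,0,0.0025],"roll":0,"jaw":1},{"xyz":[0,0,0.004],"roll":0,"jaw":1},{"xyz":[0,0,0.0052],"roll":0,"jaw":1},{"xyz":[0,0,0.006],"roll":0,"jaw":1},{"xyz":[0,0,0.0067],"roll":0,"jaw":1},{"xyz":[0,0,0.0071],"roll":0,"jaw":1},{"xyz":[0,0,0.0071],"roll":0,"jaw":1}]' 25
```

```text
time_s: 31.8
ee_pos: [464.9, -300.9, 63.7]
ee_rot: [180.0, 0.0, -90.0]
force: [0.0, 0.4, -0.8]
gripper_width: 42.9
time_s: 32.8
ee_pos: [465.0, -300.9, 56.8]
ee_rot: [-180.0, -0.0, -90.0]
force: [-0.4, -0.0, 0.9]
gripper_width: 43.1
```

```bash
python3 -m pendant '[{"xyz":[0,0,0.0002],"roll":0,"jaw":1},{"xyz":[0,0,0.0004],"roll":0,"jaw":1},{"xyz":[0,0,0.0005],"roll":0,"jaw":1},{"xyz":[0,0,0.0005],"roll":0,"jaw":1},{"xyz":[0,0,0.0005],"roll":0,"jaw":1},{"xyz":[0,0,0.0005],"roll":0,"jaw":1},{"xyz":[0,0,0.0005],"roll":0,"jaw":1},{"xyz":[0,0,0.0005],"roll":0,"jaw":1}]' 25
```

```text
time_s: 33.8
ee_pos: [465.0, -301.0, 56.8]
ee_rot: [-180.0, -0.0, -90.0]
force: [-1.9, 0.6, 5.5]
gripper_width: 43.2
```

The contact force rises to 5.5 N at a TCP height of 56.8 mm (57 expected), so the skirt stands on the plate. I'll release it, retreat and check.

```bash
python3 -m pendant '[{"xyz":[0,0,-0.0003],"roll":0,"jaw":1},{"xyz":[0,0,-0.0003],"roll":0,"jaw":0.4},{"xyz":[0,0,-0.0003],"roll":0,"jaw":0.2},{"xyz":[0,0,-0.0003],"roll":0,"jaw":0.1},{"xyz":[0,0,-0.01],"roll":0,"jaw":0},{"xyz":[0,0,-0.03],"roll":0,"jaw":0},{"xyz":[0,0,-0.06],"roll":0,"jaw":0},{"xyz":[0,0,-0.1],"roll":0,"jaw":0}]' 25
python3 -m pendant '[{"xyz":[-0.04,-0.015,0],"roll":0,"jaw":0},{"xyz":[-0.1,-0.03,0],"roll":0,"jaw":0},{"xyz":[-0.15,-0.045,0],"roll":0,"jaw":0},{"xyz":[-0.2,-0.06,0],"roll":0,"jaw":0},{"xyz":[-0.25,-0.075,0],"roll":0,"jaw":0},{"xyz":[-0.3,-0.1,0],"roll":0,"jaw":0},{"xyz":[-0.3,-0.1,0],"roll":0,"jaw":0},{"xyz":[-0.3,-0.1,0],"roll":0,"jaw":0}]' 25
python3 - <<'E'
from h import *
for n in("side","top"):
    I,D=env.grab_frame(n);cv2.imwrite(f"pics/{n}9.png",I);P=cloud(n,D).reshape(-1,3)
    q=P[(P[:,2]>62)&(P[:,2]<75)&(np.hypot(P[:,0]-466,P[:,1]+300)<30)]
    s=P[(P[:,2]>48)&(P[:,2]<57)&(np.hypot(P[:,0]-466,P[:,1]+300)<45)]
    for k,t in(("neck",q),("shoulder",s)):
        A=np.c_[t[:,:2]-[465,-301],np.ones(len(t))];print(n,k,len(t),cv2.minEnclosingCircle(t[:,:2].astype(np.float32)),np.linalg.lstsq(A,t[:,2],rcond=None)[0].round(3),np.median(t[:,2]))
a=cv2.imread("pics/top9.png")[200:310,400:510];b=cv2.imread("pics/side9.png")[90:200,320:430]
cv2.imwrite("pics/c10.png",np.hstack([cv2.resize(t,(400,400),interpolation=cv2.INTER_CUBIC) for t in(a,b)]))
E
```

```text
time_s: 34.8
ee_pos: [464.6, -300.7, 157.1]
ee_rot: [179.9, 0.0, -90.0]
force: [0.8, -0.2, -0.0]
gripper_width: 91.1
time_s: 35.8
ee_pos: [564.8, -1.1, 156.5]
ee_rot: [180.0, -0.0, -90.0]
force: [0.3, -0.1, 0.3]
gripper_width: 91.1
side neck 96 ((467.47662353515625, -298.8318786621094), 25.313722610473633) [1.7000e-02 5.0000e-03 6.5473e+01] 65.06501932132522
side shoulder 165 ((464.6080627441406, -296.56402587890625), 39.41657638549805) [ 1.0000e-03 -2.8000e-02  5.3222e+01] 52.95082081608621
top neck 403 ((465.4739685058594, -300.8358154296875), 22.48961639404297) [-0.0000e+00 -1.0000e-03  6.4708e+01] 64.54268464788038
top shoulder 779 ((464.873291015625, -300.691650390625), 39.37275695800781) [-2.0000e-03 -2.0000e-03  5.2171e+01] 52.22306511641955
```

View pics/c10.png

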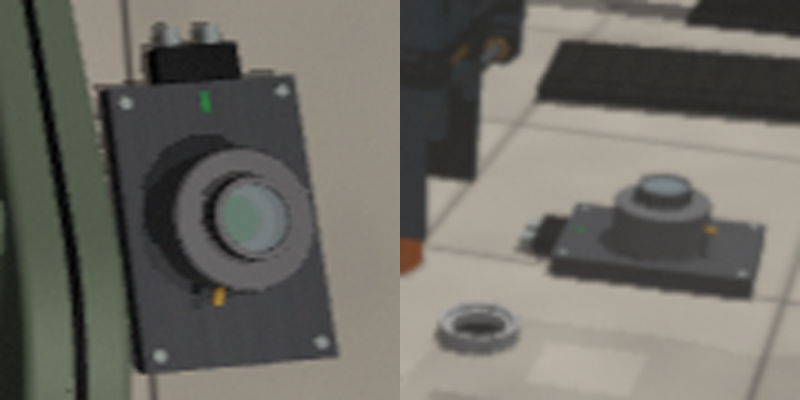

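The cover stands flat on the insert. Its tilt in the top view is about 0, and its shoulder reads 52.2 mm plus the 1.8 mm depth bias, which gives the expected 54 mm. Handing in.

```bash
python3 -c "
from workcell import env
env.job_done()"
```

```text
the job is handed in; nothing more can be done
```

I built the stack in the insert in the order asked: blue adapter, green dish, steel weight ring, then the grey cover. I handed the job in at about 36 s, with the gripper open and clear of everything.

- **Seating:** Every piece went down to its expected height before I let go. The dish, weight and cover were each pressed lightly to confirm contact, at about 5–6.5 N. The blue adapter showed only about 1 N.
- **Blue adapter, weight and cover:** In the top view all three lie flat and centred on the recess to within about 1 mm. Their tops are at the right heights once the top camera's roughly 1.8 mm low depth reading is allowed for.
- **Green dish:** The arm hid it in the top view at that stage, so its seating was checked only by the side view and the contact force. The side view showed it in the adapter's well at the right height. The depth fit gave a tilt of about 2°, but it gave much the same for the weight and cover, which the top view shows flat.
- **Disagreement between cameras:** The side view put positions up to about 4 mm away from the top view and the robot's own readings. I relied on the latter two.
- **Other items:** I did not touch the other dishes, the silver adapter or the black caps. I did not measure their positions again at the end.

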